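Load the round medallion die into the tile press

TASK

The next batch is round medallions: pick up the die with the green handle and the round pattern, lay it on the press bed with its patterned end towards the throat, and slide it in until you feel it come up against the hidden stop. Leave it fully home and let go; leave the orange-handled and blue-handled dies where they lie.

Things in the scene. Friction and masses are not known exactly. Their poses are not given: they have to be found in the camera images.
- die_round_grip (a point): Loose die, 0.2-0.4 kg: plywood plate 150 x 56 x 14 mm, flat on the table, black round pattern at its nose; on top a green upright handle 40 (along plate) x 24 (across) x 48 mm tall, top 62 mm above the underside. Point: on the handle's centre line, 40 mm above the underside. x: along the plate to the nose (105 mm ahead; tail 45 mm behind), z up. Balances 10 mm ahead of the point.
- die_square_grip (a point): A bystander die, same shape and size, orange handle, square pattern. Same point and axes. To be left where it lies.
- die_star_grip (a point): A bystander die, same shape and size, blue handle, star pattern. Same point and axes. To be left where it lies.
- die_stop: Hidden stop of the fixed green press; gives 4 mm on a spring (2 N/mm). Origin: mid-mouth of its throat, at bed level, 20 mm above table; x points level into the throat, z up. Blind slot 66 wide, 20 high; roof top 32 above bed; stop at x = 60 mm: home puts the handle at x = -45. Flat bed 124 wide from x = -130; 12 mm high guides narrow 100 to 66 in the last 40. Press head, 220 tall, from x = 65.

How it is judged (in metres and radians):
On the way:
1. The green-handled die, inside the throat, is pressed against the hidden stop (over 2 N) (contact force between die_round and die_stop above 2 N and x of die_round_grip in the frame of die_stop above -0.055 m), for 0.05 s.
At the end, for the whole second after the job is handed in: The green-handled die lies flat on the press bed, nose in the throat, within 10 mm of the stop, within 15 mm of the throat's centre line and 0.2 rad of its direction, at rest; the orange and blue dies are within 30 mm of where they lay (x of die_round_grip in the frame of die_stop between -0.055 and -0.035 m and y of die_round_grip in the frame of die_stop between -0.015 and 0.015 m and z of die_round_grip in the frame of die_stop between 0.032 and 0.048 m and angle between the x axis of die_round_grip and the x axis of die_stop, either way round below 0.2 rad and linear speed of die_round below 0.02 m/s and distance of each of die_square_grip, die_star_grip from where it was at the start of the episode below 0.03 m); the robot touches nothing.
It fails at once if The orange- or blue-handled die is moved more than 30 mm (distance of any of die_square_grip, die_star_grip from where it was at the start of the episode above 0.03 m).
It also fails if it takes over 42 s, if anything falls off the work surface, if the arm or the gripper's body presses on something with over 40 N, if the wrist force passes 120 N, or if a joint passes its speed limit or range.

ROBOT

A 6-joint arm with a two-finger parallel gripper is mounted at the origin on the work surface. World frame = base frame: x ahead of the robot, y to its left, z up, the work surface at z = 0. Lengths are in m, angles in degrees, forces in N, time in s.
With the tool pointing down it reaches from about 0.375 to 0.9 m from the base axis. Payload 3.1 kg.
Tool frame: the origin (TCP) lies on the centre line of the jaws, within the pads' length; the fingertips stand 25 mm ahead of it and the grasp point (between the pads) lies 6 mm ahead of it; y points along the fingers, x is the direction in which the jaws open and shut, and the axes are right-handed (so a half turn about y gives the same grasp; the last joint's range is limited). The gripper opens to 87 mm and grips with 3 to 60 N. Pads are 19 mm wide; open, the fingers measure 117 mm over their backs; the gripper's body (75 mm by 190 mm) begins 51 mm behind the grasp point.
Start: joints at [-87.462, 30.224, 82.088, -0, 67.689, -10.227], TCP at [0.138, -0.61, 0.248] pointing down, gripper open.
Joint ranges: [-176.69, 176.69], [-43.24, 126.21], [12.49, 139.97], [-82, 262], [0, 151.66], [-163.58, 163.58]. Speed limits (degrees/s): [159.86, 159.86, 180, 180, 180, 180].

INTERFACE

Orientations are given as a 3x3 rotation matrix whose columns are the frame's x, y, z axes.
In Python, from rig import * gives the robot as it stands.
- The arm moves only by the tool play_rows, never from a script. Its argument "commands" is a list of rows, each a list of 2 entries, a list of its own where there are three numbers: the shift along the world's x, y, z in m, then the turn, a rotation vector about the world's x, y, z in rad. A call has 1 to 10 rows; each row is the pose to reach, as a shift and turn from the pose commanded when the call began; what a row does not reach only later rows make up. A row lasts 1/8 s, in which the tool goes at most 62.5 mm and 10.7 degrees, less where a joint would pass 70% of its speed; a pose out of reach is approached as far as the arm can. A call with a gripper value outside its range is refused whole. "gripper" is the finger opening in m, from 0 to 0.087, set as the call begins (left out, the last holds). The fingers move at their own pace and stop on an object; the grip force is fixed at half the most. Time passes only in rows, so rows that repeat a pose let the fingers close. It gives the time, the measured TCP pose, the force and the opening at its end, in the units of the state.
- read_state(): the state, without advancing time (a new reading comes with each control period).
- capture(name): name is "scene" or "top"; returns a dict with "frame" (400x640x3 uint8, red, green, blue), "depth" (400x640 float32, m along the optical axis (not along the pixel's ray), 0 where there is no reading), "mtx" (3x3 intrinsics, pixels), "dist_coeffs" ([k1, k2, p1, p2, k3] as OpenCV has them; the pictures are not rectified), "cam_to_world" (4x4, takes a point from camera to world coordinates). Camera axes: x right, y down, z forward; pixel columns grow to the right and rows downward; lengths in m; the calibration is good to about 2 mm. A picture is of the moment at which its call begins.
- hand_in(): hands the job in, once; it reports no verdict.
The state is a dict: "time_s": time; "joint_positions": joint angles; "qvel": joint speeds; "tau": joint torques, N m; "position": TCP position; "tcp_rot": TCP orientation; "force": force on the tool from outside, world axes, zero at the start; "moment": the same for the moment, N m; "opening": opening from 0.0 (shut) to 1.0 (fully open).
Only numpy, scipy, OpenCV 4.12 (cv2) and the standard library are available. Lean on these libraries where they do the work, as an engineer would, in place of code of your own. Each camera call takes 0.05 s, during which the arm holds its last target. There are 200 camera calls.

## Working session

There is one attempt and no reset: what is moved stays moved. The work goes in short steps, Python scripts to look and compute and a tool call to move; the robot and the scene stay as the last step left them, time stands still between calls to the robot, and variables do not carry over. Pictures are saved under pics/ and viewed, about 8 in all and at most 12, crops included, and the job is handed in when it is done.

Besides the shell and the picture viewer there is one more tool, called after ">>>" as name(argument=value, ...) on one line, values as JSON. play_rows: Moves the arm, as the interface text tells. Its arguments: {"type":"object","properties":{"commands":{"type":"array"},"gripper":{"type":"number"}},"required":["commands"]}

```bash
mkdir -p pics
cat > h.py <<'E'
from rig import *
import numpy as np, cv2
def cloud(c):
    h,w=c["depth"].shape
    uv=np.stack(np.meshgrid(np.arange(w),np.arange(h)),-1).reshape(-1,1,2).astype(np.float64)
    n=cv2.undistortPoints(uv,np.array(c["mtx"]),np.array(c["dist_coeffs"])).reshape(h,w,2)
    d=c["depth"][...,None]
    p=np.concatenate([n*d,d],-1)
    T=np.array(c["cam_to_world"])
    return p@T[:3,:3].T+T[:3,3]
def save(c,name,crop=None,s=1):
    f=c["frame"][...,::-1]
    if crop: f=f[crop[1]:crop[3],crop[0]:crop[2]]
    cv2.imwrite("pics/"+name,cv2.resize(f,None,fx=s,fy=s))
E
python3 - <<'E'
from h import *
for n in("top","scene"):
    c=capture(n); save(c,n+"0.png"); np.savez(n+"0.npz",f=c["frame"],P=cloud(c),d=c["depth"])
    print(np.round(c["cam_to_world"],3).tolist())
print(read_state())
E
```

```text
[[-0.026, -0.999, 0.034, 0.503], [-1.0, 0.026, -0.006, -0.015], [0.005, -0.034, -0.999, 0.828], [0.0, 0.0, 0.0, 1.0]]
[[0.383, 0.731, -0.564, 0.932], [0.923, -0.292, 0.249, -0.205], [0.017, -0.616, -0.787, 0.629], [0.0, 0.0, 0.0, 1.0]]
{'time_s': 0.1, 'joint_positions': array([-8.74622518e+01,  3.02742021e+01,  8.21479017e+01, -1.73497946e-03,
        6.76910830e+01, -1.02267174e+01]), 'qvel': array([ 0.07022134, -0.10862369, -0.21313623, -0.09365091, -0.00504122,
        0.06824305]), 'tau': array([-3.69279342e-04, -4.40984130e+01, -1.77151197e+01,  6.34001568e-02,
        5.33824519e-02, -5.89115257e-05]), 'position': array([ 0.13808946, -0.60892876,  0.24666977]), 'tcp_rot': array([[ 2.20954800e-01, -1.15456589e-04,  9.75284042e-01],
       [-9.75282101e-01,  1.97230223e-03,  2.20954594e-01],
       [-1.94906555e-03, -9.99998048e-01,  3.23186901e-04]]), 'force': array([ 1.07071008, -1.08705867, -0.08479688]), 'moment': array([-0.02607742, -0.02806285, -0.01437274]), 'opening': 1.0008742360653087}
```

View pics/top0.png

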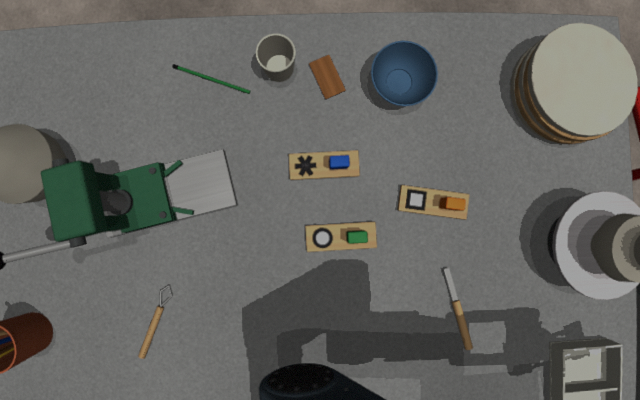

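View pics/scene0.png

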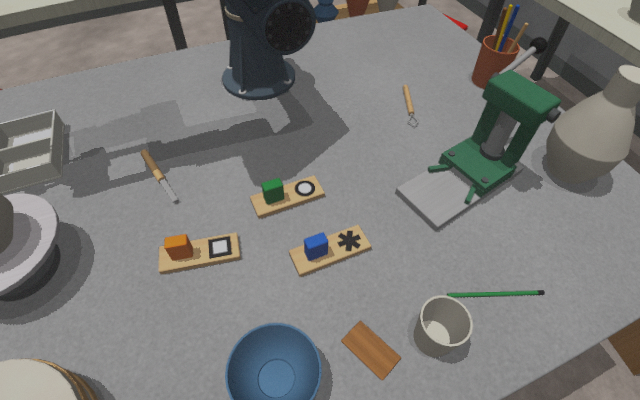

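Top view: the green die is at about (340,236) with its nose to the left, the press throat opening is near (170,195), and the bed's right edge is near (228,180). Next I measure these.

```bash
cat > m.py <<'E'
from h import *
def fit(P,m):
    q=P[m]; r=cv2.minAreaRect((q[:,:2]*1000).astype(np.float32)); return np.round(r[0],1),np.round(r[1],1),round(r[2],1),len(q),np.round(np.median(q[:,2])*1000,1)
def die(c,P,lo,hi,box):
    hsv=cv2.cvtColor(c,cv2.COLOR_RGB2HSV); b=np.zeros(P.shape[:2],bool); b[box[1]:box[3],box[0]:box[2]]=1
    return b,hsv
E
python3 - <<'E'
from m import *
z=np.load("top0.npz");f,P=z["f"],z["P"]
print("table z",np.median(P[260:300,60:120,2])*1000, np.median(P[110:140,250:400,2])*1000)
def box(u0,v0,u1,v1):
    b=np.zeros(P.shape[:2],bool);b[v0:v1,u0:u1]=1;return b
Z=P[...,2]
hsv=cv2.cvtColor(f,cv2.COLOR_RGB2HSV)
for n,bx in dict(green=(295,215,390,258),blue=(280,145,365,185),orange=(392,180,475,222)).items():
    b=box(*bx)
    print(n,"handle top",fit(P,b&(Z>.055)),"plate",fit(P,b&(Z>.007)&(Z<.02)),"all",fit(P,b&(Z>.007)))
b=box(150,140,245,225)
bed=b&(Z>.015)&(Z<.025)&(hsv[...,1]<60); print("bed",fit(P,bed))
r=box(110,150,200,240)&(Z>.045)&(Z<.06);print("roof",fit(P,r))
g=b&(Z>.026)&(Z<.04);print("guides",fit(P,g))
# bed edges: print bed corners
q=P[bed][:,:2]; print(np.round(cv2.boxPoints(cv2.minAreaRect((q*1000).astype(np.float32)))))
q=P[r][:,:2]; print(np.round(cv2.boxPoints(cv2.minAreaRect((q*1000).astype(np.float32)))))
q=P[g]; n,l=cv2.connectedComponents(g.astype(np.uint8))
for i in range(1,n):
    if (l==i).sum()>10: print(np.round(cv2.boxPoints(cv2.minAreaRect((P[l==i][:,:2]*1000).astype(np.float32)))).tolist())
hd=box(30,150,110,250)&(Z>.2);print("head",fit(P,hd))
E
```

```text
table z -0.013321488553319494 -0.1667793620860336
green handle top (array([465.2, -64.3]), array([119.9,  34.2]), 68.5, 258, np.float64(62.0)) plate (array([450.5, -70.4]), array([ 56.2, 150.3]), 1.8, 1592, np.float64(14.1)) all (array([463.5, -70. ]), array([ 82.3, 150.3]), 1.8, 1882, np.float64(14.5))
blue handle top (array([559.4, -54.2]), array([ 43.1, 130.8]), 73.3, 247, np.float64(61.9)) plate (array([605.1, -38.2]), array([ 56.4, 150.5]), 1.7, 1558, np.float64(14.0)) all (array([568.5, -39.2]), array([129.7, 150.4]), 1.4, 1848, np.float64(14.3))
orange handle top (array([ 515.5, -169.1]), array([308.5,  27.1]), 89.6, 255, np.float64(61.9)) plate (array([ 518.5, -273.3]), array([152.6,  56.5]), 80.9, 1501, np.float64(14.2)) all (array([ 524.4, -183.4]), array([333.2,  67.3]), 85.8, 1833, np.float64(14.6))
bed (array([564.6, 245.2]), array([123.1, 171.7]), 12.8, 3429, np.float64(19.9))
roof (array([541.4, 347.5]), array([125., 121.]), 12.5, 2576, np.float64(51.9))
guides (array([554.7, 288.9]), array([123.7,  79.8]), 12.4, 298, np.float64(31.9))
[[486. 315.]
 [524. 148.]
 [644. 175.]
 [606. 343.]]
[[467. 393.]
 [493. 275.]
 [615. 302.]
 [589. 420.]]
[[585.0, 302.0], [591.0, 258.0], [620.0, 262.0], [614.0, 306.0]]
[[494.0, 280.0], [498.0, 237.0], [527.0, 240.0], [523.0, 283.0]]
head (array([501.3, 216.8]), array([458.9, 156. ]), 82.6, 3909, np.float64(216.8))
```

Run:
```python
from m import *
z=np.load("top0.npz");f,P=z["f"],z["P"];Z=P[...,2]
b=np.zeros(Z.shape,bool);b[222:250,340:375]=1
print("handle",fit(P,b&(Z>.060)&(Z<.064)))
b[:]=0;b[215:258,295:390]=1
print("plate",fit(P,b&(Z>.0125)&(Z<.0155)))
z=np.load("scene0.npz");f,P=z["f"],z["P"];Z=P[...,2]
b=np.zeros(Z.shape,bool);b[170:205,255:292]=1
print("scene handle",fit(P,b&(Z>.060)&(Z<.064)))
b[:]=0;b[170:220,245:330]=1
print("scene plate",fit(P,b&(Z>.0125)&(Z<.0155)))
b[:]=0;b[130:240,380:530]=1
print("scene roof",fit(P,b&(Z>.050)&(Z<.054)))
```

```text
handle (array([ 451.4, -100.2]), array([23.3, 39.8]), 1.9, 202, np.float64(62.0))
plate (array([450.4, -70.5]), array([ 56.1, 150.1]), 1.8, 1080, np.float64(14.1))
scene handle (array([ 452.3, -101.3]), array([24. , 38.3]), 1.7, 153, np.float64(61.0))
scene plate (array([451.7, -70.8]), array([ 56.9, 148.9]), 1.8, 868, np.float64(13.6))
scene roof (array([543.4, 342.4]), array([124.9, 110.3]), 13.8, 1493, np.float64(51.9))
```

>>> play_rows(commands=[[[0.024,0.04,0],[0,0,0.106]],[[0.048,0.08,0],[0,0,0.212]],[[0.072,0.119,0],[0,0,0.318]],[[0.096,0.158,0],[0,0,0.424]],[[0.12,0.198,0],[0,0,0.53]],[[0.144,0.238,0],[0,0,0.637]],[[0.168,0.277,0],[0,0,0.743]],[[0.193,0.317,0],[0,0,0.849]],[[0.217,0.357,0],[0,0,0.955]],[[0.241,0.396,0],[0,0,1.061]]], gripper=0.087)

```text
time_s: 1.35
position: [0.3796, -0.212, 0.2474]
tcp_rot: [[0.96, -0.0, 0.28], [-0.28, 0.0, 0.96], [-0.0, -1.0, 0.0]]
force: [-0.3, -0.1, -0.2]
opening: 0.998
```

>>> play_rows(commands=[[[0.024,0.04,0],[0,0,0.106]],[[0.048,0.079,-0.02],[0,0,0.212]],[[0.0725,0.118,-0.05],[0,0,0.3185]],[[0.0725,0.118,-0.08],[0,0,0.3185]],[[0.0725,0.118,-0.1],[0,0,0.3185]],[[0.0725,0.118,-0.1],[0,0,0.3185]],[[0.0725,0.118,-0.1],[0,0,0.3185]]])

```text
time_s: 2.22
position: [0.4519, -0.0958, 0.148]
tcp_rot: [[1.0, 0.001, -0.031], [0.031, -0.0, 1.0], [0.001, -1.0, -0.0]]
force: [0.4, 0.1, 0.7]
opening: 1.002
```

>>> play_rows(commands=[[[0,0,-0.035],[0,0,0]],[[0,0,-0.065],[0,0,0]],[[0,0,-0.085],[0,0,0]],[[0,0,-0.097],[0,0,0]],[[0,0,-0.102],[0,0,0]],[[0,0,-0.102],[0,0,0]],[[0,0,-0.102],[0,0,0]]])

```text
time_s: 3.1
position: [0.4521, -0.0957, 0.0462]
tcp_rot: [[1.0, 0.001, -0.032], [0.032, -0.001, 1.0], [0.001, -1.0, -0.001]]
force: [-0.2, 0.2, 0.5]
opening: 0.996
```

>>> play_rows(commands=[[[0,0,0],[0,0,0]],[[0,0,0],[0,0,0]],[[0,0,0],[0,0,0]],[[0,0,0],[0,0,0]],[[0,0,0],[0,0,0]],[[0,0,0],[0,0,0]]], gripper=0.01)

```text
time_s: 3.85
position: [0.4516, -0.0955, 0.0455]
tcp_rot: [[1.0, -0.0, -0.032], [0.032, 0.0, 1.0], [-0.0, -1.0, 0.0]]
force: [1.2, 0.4, -0.1]
opening: 0.402
```

>>> play_rows(commands=[[[0,0,0],[0,0,0]],[[0,0,0],[0,0,0]],[[0,0,0],[0,0,0]],[[0,0,0],[0,0,0]]])

```text
time_s: 4.35
position: [0.4514, -0.0954, 0.0455]
tcp_rot: [[0.999, -0.001, -0.032], [0.032, 0.0, 0.999], [-0.001, -1.0, 0.0]]
force: [-0.4, -0.4, -0.0]
opening: 0.272
```

>>> play_rows(commands=[[[0,0,0.02],[0,0,0]],[[0,0,0.05],[0,0,0]],[[0,0,0.08],[0,0,0]],[[0,0,0.1],[0,0,0]],[[0.016,0.033,0.1],[0,0,0.03]],[[0.033,0.066,0.1],[0,0,0.06]],[[0.05,0.1,0.1],[0,0,0.08]],[[0.067,0.134,0.1],[0,0,0.1]],[[0.084,0.168,0.1],[0,0,0.13]],[[0.1,0.2,0.1],[0,0,0.15]]])

```text
time_s: 5.6
position: [0.5517, 0.1058, 0.145]
tcp_rot: [[0.983, -0.001, -0.181], [0.181, 0.0, 0.983], [-0.001, -1.0, 0.0]]
force: [0.5, -1.1, -2.2]
opening: 0.273
```

>>> play_rows(commands=[[[0.016,0.032,0],[0,0,0.02]],[[0.025,0.05,0],[0,0,0.03]],[[0.0307,0.0625,0],[0,0,0.04]],[[0.0307,0.0625,0],[0,0,0.04]],[[0.0307,0.0625,0],[0,0,0.04]]])

```text
time_s: 6.22
position: [0.5817, 0.166, 0.1453]
tcp_rot: [[0.976, -0.001, -0.219], [0.219, -0.001, 0.976], [-0.001, -1.0, -0.0]]
force: [0.1, -1.2, -2.2]
opening: 0.273
```

Run:
```python
from m import *
s=read_state();print(s["position"],s["opening"],s["force"])
for n in("top","scene"):
    c=capture(n);np.savez(n+"1.npz",f=c["frame"],P=cloud(c));
    if n=="scene": save(c,"scene1.png")
    else:
        P=cloud(c);Z=P[...,2]
        O=np.array([.5547,.2884]);d=np.array([-.2198,.9755]);e=np.array([-d[1],d[0]])
        q=P[...,:2]-O; X=q@d*1000; Y=q@e*1000
        m=(Z>.095)&(Z<.14)&(abs(Y)<45)&(X<0)&(X>-210)
        for a in range(-200,-10,15):
            k=m&(X>a)&(X<=a+15)
            if k.sum()>5: print(a,k.sum(),np.round([np.percentile(Y[k],3),np.percentile(Y[k],97),np.median(Z[k])*1000],1))
        print("nose",np.percentile(X[m],99.5))
```

```text
[0.58165294 0.1660495  0.14533092] 0.272595049707254 [ 0.110332   -1.22564755 -2.19800586]
-185 128 [-23.5  27.2 113.3]
-170 229 [-24.4  27.7 113.6]
-155 130 [-24.8  26.  113.9]
nose -141.63685601946864
```

View pics/scene1.png

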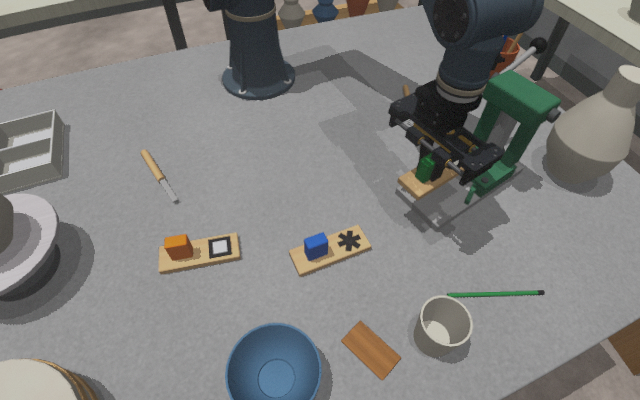

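>>> play_rows(commands=[[[0.001,0,-0.02],[0,0,0.002]],[[0.001,0,-0.045],[0,0,0.002]],[[0.001,0,-0.063],[0,0,0.002]],[[0.001,0,-0.073],[0,0,0.002]],[[0.001,0,-0.077],[0,0,0.002]],[[0.001,0,-0.077],[0,0,0.002]],[[0.001,0,-0.077],[0,0,0.002]]])

```text
time_s: 7.2
position: [0.5839, 0.1671, 0.0693]
tcp_rot: [[0.975, 0.002, -0.222], [0.222, 0.0, 0.975], [0.001, -1.0, -0.0]]
force: [-0.5, -0.6, -2.6]
opening: 0.272
```

>>> play_rows(commands=[[[0,0,-0.001],[0,0,0]],[[0,0,-0.002],[0,0,0]],[[0,0,-0.002],[0,0,0]]])

```text
time_s: 7.58
position: [0.5833, 0.167, 0.0666]
tcp_rot: [[0.975, -0.0, -0.222], [0.222, -0.0, 0.975], [-0.0, -1.0, -0.0]]
force: [0.5, -0.2, -1.8]
opening: 0.274
```

>>> play_rows(commands=[[[-0.0022,0.0098,0],[0,0,0]],[[-0.0044,0.0195,0],[0,0,0]],[[-0.0067,0.0293,0],[0,0,0]],[[-0.0089,0.039,0],[0,0,0]],[[-0.0089,0.039,0],[0,0,0]]])

```text
time_s: 8.2
position: [0.574, 0.2071, 0.0665]
tcp_rot: [[0.975, -0.0, -0.223], [0.223, 0.0, 0.975], [-0.0, -1.0, 0.0]]
force: [-0.3, -0.4, -1.8]
opening: 0.27
```

>>> play_rows(commands=[[[-0.0018,0.0078,0],[0,0,0]],[[-0.0036,0.0156,0],[0,0,0]],[[-0.0053,0.0234,0],[0,0,0]],[[-0.0067,0.0293,0],[0,0,0]],[[-0.0067,0.0293,0],[0,0,0]]])

```text
time_s: 8.82
position: [0.5675, 0.2358, 0.0665]
tcp_rot: [[0.975, -0.0, -0.222], [0.222, -0.0, 0.975], [-0.0, -1.0, -0.0]]
force: [0.2, -0.7, -1.7]
opening: 0.276
```

Run:
```python
from m import *
s=read_state();print(s["position"],s["opening"],s["force"],s["moment"])
c=capture("top");save(c,"top2.png",(90,120,290,260),3)
```

```text
[0.56750817 0.2358157  0.06651451] 0.27614141381837515 [ 0.21303366 -0.72024211 -1.66760183] [-0.01572721 -0.13490826 -0.02457542]
```

View pics/top2.png

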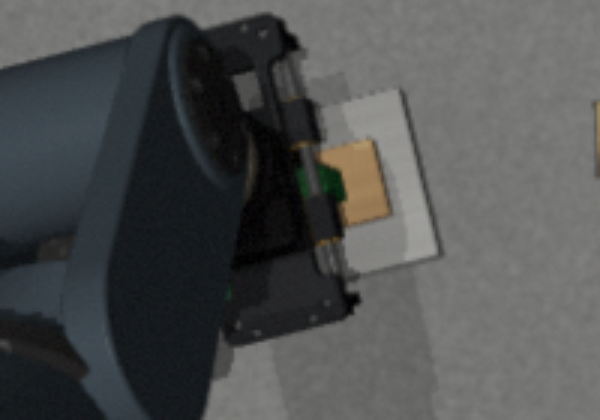

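The crop shows the die square on the bed, its tail at about (375,180), with no side forces. About 14 mm remain, so I go slowly now.

>>> play_rows(commands=[[[-0.0009,0.0039,0],[0,0,0]],[[-0.0018,0.0078,0],[0,0,0]],[[-0.0025,0.0107,0],[0,0,0]],[[-0.0025,0.0107,0],[0,0,0]]])

```text
time_s: 9.38
position: [0.5651, 0.2462, 0.0665]
tcp_rot: [[0.975, -0.0, -0.222], [0.222, -0.0, 0.975], [-0.0, -1.0, -0.0]]
force: [-0.2, 0.7, -1.3]
opening: 0.279
```

>>> play_rows(commands=[[[-0.0004,0.002,0],[0,0,0]],[[-0.0004,0.002,0],[0,0,0]]])

```text
time_s: 9.62
position: [0.5648, 0.2481, 0.0665]
tcp_rot: [[0.975, 0.0, -0.222], [0.222, -0.0, 0.975], [0.0, -1.0, -0.0]]
force: [-0.2, -0.3, -3.1]
opening: 0.27
```

>>> play_rows(commands=[[[-0.0004,0.002,0],[0,0,0]],[[-0.0004,0.002,0],[0,0,0]]])

```text
time_s: 9.88
position: [0.5644, 0.2501, 0.0666]
tcp_rot: [[0.975, 0.0, -0.222], [0.222, 0.0, 0.975], [0.0, -1.0, 0.0]]
force: [-0.4, -0.5, -2.0]
opening: 0.266
```

No contact yet; I continue in small steps.

>>> play_rows(commands=[[[-0.0003,0.0015,0],[0,0,0]],[[-0.0003,0.0015,0],[0,0,0]]])

```text
time_s: 10.12
position: [0.5641, 0.2515, 0.0666]
tcp_rot: [[0.975, 0.0, -0.222], [0.222, -0.0, 0.975], [0.0, -1.0, -0.0]]
force: [-0.1, 0.1, -2.9]
opening: 0.271
```

>>> play_rows(commands=[[[-0.0003,0.0015,0],[0,0,0]],[[-0.0003,0.0015,0],[0,0,0]]])

```text
time_s: 10.38
position: [0.5639, 0.2526, 0.0666]
tcp_rot: [[0.975, -0.0, -0.222], [0.222, -0.001, 0.975], [-0.0, -1.0, -0.001]]
force: [0.2, -2.0, -1.7]
opening: 0.272
```

>>> play_rows(commands=[[[-0.0003,0.0015,0],[0,0,0]],[[-0.0003,0.0015,0],[0,0,0]],[[-0.0003,0.0015,0],[0,0,0]]])

```text
time_s: 10.75
position: [0.5636, 0.254, 0.0666]
tcp_rot: [[0.975, -0.0, -0.222], [0.222, -0.001, 0.975], [-0.0, -1.0, -0.001]]
force: [0.8, -5.0, -0.9]
opening: 0.273
```

>>> play_rows(commands=[[[-0.0002,0.001,0],[0,0,0]],[[-0.0002,0.001,0],[0,0,0]],[[-0.0002,0.001,0],[0,0,0]]])

```text
time_s: 11.12
position: [0.5634, 0.2546, 0.0666]
tcp_rot: [[0.975, -0.0, -0.222], [0.222, -0.001, 0.975], [-0.0, -1.0, -0.001]]
force: [-0.0, -5.4, -0.5]
opening: 0.274
```

>>> play_rows(commands=[[[0.0004,-0.002,0],[0,0,0]],[[0.0004,-0.002,-0.0005],[0,0,0]],[[0.0004,-0.002,-0.001],[0,0,0]],[[0.0004,-0.002,-0.001],[0,0,0]]])

```text
time_s: 11.62
position: [0.5639, 0.2535, 0.0656]
tcp_rot: [[0.975, 0.0, -0.222], [0.222, 0.0, 0.975], [0.0, -1.0, -0.0]]
force: [0.5, -4.7, -0.8]
opening: 0.272
```

>>> play_rows(commands=[[[0.0002,-0.001,0],[0,0,0]],[[0.0002,-0.001,-0.0003],[0,0,0]],[[0.0002,-0.001,-0.0003],[0,0,0]]])

```text
time_s: 12.0
position: [0.564, 0.2527, 0.0655]
tcp_rot: [[0.975, 0.0, -0.222], [0.222, 0.0, 0.975], [0.0, -1.0, 0.0]]
force: [0.6, -2.5, 1.5]
opening: 0.27
```

>>> play_rows(commands=[[[0,0,0],[0,0,0]],[[0,0,0],[0,0,0]],[[0,0,0],[0,0,0]],[[0,0,0],[0,0,0]],[[0,0,0],[0,0,0]],[[0,0,0],[0,0,0]]], gripper=0.06)

```text
time_s: 12.75
position: [0.5639, 0.2525, 0.0652]
tcp_rot: [[0.975, -0.0, -0.222], [0.222, 0.0, 0.975], [-0.0, -1.0, 0.0]]
force: [-0.3, 0.3, 0.5]
opening: 0.686
```

>>> play_rows(commands=[[[0,0,0.01],[0,0,0]],[[0,0,0.03],[0,0,0]],[[0,0,0.06],[0,0,0]],[[0,0,0.1],[0,0,0]],[[0.003,-0.03,0.12],[0,0,0]],[[0,-0.08,0.12],[0,0,0]],[[0,-0.13,0.12],[0,0,0]],[[0,-0.18,0.12],[0,0,0]],[[0,-0.23,0.12],[0,0,0]],[[0,-0.28,0.12],[0,0,0]]])

```text
time_s: 14.0
position: [0.564, -0.0292, 0.1861]
tcp_rot: [[0.975, 0.001, -0.222], [0.222, -0.0, 0.975], [0.001, -1.0, -0.001]]
force: [0.3, -1.0, -0.7]
opening: 0.688
```

Run:
```python
from m import *
print(read_state()["force"])
for n in("top","scene"):
    c=capture(n);P=cloud(c);Z=P[...,2]
    O=np.array([.5547,.2884]);d=np.array([-.2198,.9755]);e=np.array([-d[1],d[0]])
    q=P[...,:2]-O; X=q@d*1000; Y=q@e*1000
    m=(Z>.078)&(Z<.085)&(abs(Y)<30)&(X<-10)&(X>-120)
    if m.sum()>5:print(n,"handle X",np.percentile(X[m],[2,98]),"Y",np.percentile(Y[m],[2,98]),"z",np.median(Z[m]),fit(P,m))
    m=(Z>.031)&(Z<.037)&(abs(Y)<29)&(X<-64)&(X>-140)
    if m.sum()>5:print(n,"plate tail X",np.percentile(X[m],2),"Y",np.percentile(Y[m],[2,98]),"z",np.median(Z[m]))
    save(c,n+"3.png")
```

```text
[ 0.31757505 -1.01536758 -0.66184293]
top handle X [-62.19675706 -25.19303217] Y [-10.98081511   9.8435222 ] z 0.08173769497555428 (array([564.9, 245.9]), array([22.2, 38.9]), 14.1, 213, np.float64(81.7))
top plate tail X -88.20377931532343 Y [-26.32127375  25.19846223] z 0.03386290705154982
scene handle X [-63.46748389 -24.6524466 ] Y [-13.14401317   9.5723035 ] z 0.08122018099169626 (array([566. , 245.8]), array([23.7, 40.6]), 11.0, 180, np.float64(81.2))
scene plate tail X -88.86022584241815 Y [-27.81791157  23.87331202] z 0.03340608973685655
```

View pics/scene3.png

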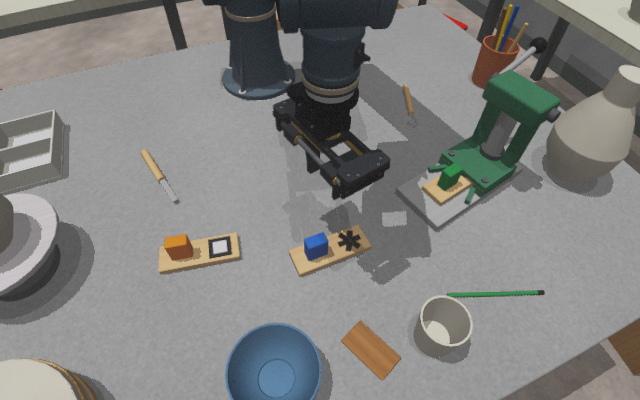

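The die is home at about x = -44 mm and y = -1 mm, and it lies flat. The orange die at (199,252) and the blue die at (330,250) haven't moved.

>>> play_rows(commands=[[[0,0,0],[0,0,0]],[[0,0,0],[0,0,0]],[[0,0,0],[0,0,0]]])

```text
time_s: 14.48
position: [0.5638, -0.0261, 0.1853]
tcp_rot: [[0.975, -0.0, -0.224], [0.224, 0.0, 0.975], [-0.0, -1.0, 0.0]]
force: [-0.3, 0.3, 0.1]
opening: 0.689
```

```bash
python3 -c "
from rig import *
print(hand_in())"
```

```text
the job is handed in; nothing more can be done
None
```

The green-handled round die is fully home in the press, released, with the arm clear. I handed the job in at about 14.5 s of the 42 s allowed; hand-in reports no verdict.

- **Insertion:** I gripped the die by its handle and lowered it to about 1 mm above the bed. I slid it nose-first into the throat, still held just off the bed, until it met the stop. The wrist force stayed near 5 N for about 0.4 s.
- **Release:** I then eased off, lowered the die onto the bed, opened the gripper and withdrew.
- **Final position (both cameras):** the handle is at x ≈ -44 mm, against a home position of -45 mm. It is within 2 mm of the throat's centre line and about 2° of its direction. The handle top is at 81–82 mm, so the die lies flat.
- **Bystanders:** the orange and blue dies look unmoved in the last picture. I judged that by eye and did not re-measure them.
- **Small disagreement:** while pressing, arm position put the handle about 2 mm deeper than the spring force suggested. This is within the calibration error.

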